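Index the sample table and hold the spring guard open

TASK

With the guard still shut, turn the sample table by its black knob one station, in whichever direction brings the concrete core under the guard, and let it settle in its detent. Then raise the spring-loaded guard by its side handle to 60 degrees from shut and finish while holding it there, as it would spring shut by itself. Do not touch the two samples with the fingers, keep them upright in their seats, and leave the other things on the bench alone.

Things in the scene. Friction and masses are not known exactly. Their poses are not given: they have to be found in the camera images.
- changer: Fixed sample changer on the bench: grey base plate 250 x 300 x 25 mm, a round aluminium table on it and a hinged guard. Origin at bench level under the table's axis; its x runs from the guard's free edge to its hinge, roughly away from the robot, y to the left, z up; the guard is on the right (-y). The plate spans x -125..125, y -175..125 mm.
- turret (a joint): Angle (rad) of the round sample table, 240 mm diameter, top face at z 38 mm; 0 at the start, positive anticlockwise from above. Six detents pi/3 apart, torque about 0.1 N m: let go within 20 degrees of a station it snaps in. Six seats at radius 85 mm, each of four pins 16 mm high round a clear circle of 57 mm. At 0 an empty seat is under the guard.
- knob_grip (a point): Centre of the black bar knob on the table's axis, z 135 mm. The bar is 56 mm long, 14 mm thick, 34 mm high (z 118 to 152 mm) on a shaft of 22 mm diameter. At turret 0 its length lies along the changer's x; it turns with the table. The point's x runs along the bar.
- station (a point): Point on the table's top level under the middle of the guard, fixed to the base: changer frame (0, -85, 38) mm. The seat indexed here is the one under the guard.
- guard (a joint): Opening angle of the guard (rad): 0 shut and level at z 95 mm, growing as its free edge rises to 1.75; 60 degrees is 1.047. Spring and weight shut it from every angle; lifting at the handle takes 2.5 to 4 N. Aluminium frame with clear window, 6 mm thick, 105 mm from hinge axis to the middle of the free bar, changer y -51 to -138 mm.
- handle (a point): Middle of the guard's handle: a level round steel rod, 12 mm diameter, sticking out to the right (changer -y) of the free edge, y -138 to -217 mm. At guard angle a this point is at (55 - 105 cos a, -185, 95 + 105 sin a) mm in the changer's frame. The rod can roll between finger pads, so the hand may keep pointing down.
- hinge (a point): Fixed point on the guard's hinge axis (along the changer's y), level with the handle: changer frame (55, -185, 95) mm. Beside it, at x 55, y -146 to -164 mm, stands the hinge pillar, 105 mm high, with an upright scale disc of 34 mm radius on its outer face about the hinge axis (top at z 129 mm): ticks every 15 degrees, a longer one at 60.
- core: Loose grey concrete core, a plain cylinder of 50 mm diameter, 42 mm high, about 0.2 kg, in one of the two seats next to the guarded one: the seat farther from the robot (the table must go to -pi/3, clockwise from above) or the nearer one (to +pi/3). Origin at the centre of its underside.
- tin: Loose metal sample tin with slip lid, 53 mm diameter, 29 mm high, standing in the other seat beside the guard. Origin at the centre of its underside.
- jar: Bystander: sample jar with blue lid, 46 mm diameter, 72 mm high, to the left of the changer. Origin at the centre of its underside.
- mortar: Bystander: white porcelain mortar, 78 mm diameter, 46 mm high, to the right. Origin at the centre of its underside.
- brass_weight: Bystander: brass 100 g balance weight, 26 mm diameter, 27 mm high, between the changer and the right-hand machine. Origin at the centre of its underside.
Mind the look-alikes: they are no part of the job. What is shaped like the core but green or red is not meant.

How it is judged:
On the way:
1. the core stands under the shut guard, the table at rest in its detent and let go (horizontal distance between core and station below 0.014 m and value of joint guard below 0.1 rad and velocity of joint turret between -0.05 and 0.05 rad/s and distance between the grasp point and knob_grip above 0.045 m), for 0.2 s.
At the end, for the whole second after the job is handed in: The core stands upright (within 0.15 rad) in its seat within 14 mm of the station under the guard, the tin upright in its seat; the guard is at 60 degrees +-7 (0.927 to 1.167 rad), still, carried by the fingers (over 1 N) and by nothing else; jar, mortar and weight within 30 mm of where they stood (horizontal distance between core and station below 0.014 m and angle between each of core, tin's own z axis and vertical below 0.15 rad and value of joint guard between 0.927 and 1.167 rad and velocity of joint guard between -0.1 and 0.1 rad/s and contact force between the fingers and guard above 1 N and contact force between each of core, tin and guard below 0.2 N and z of each of core, tin in the frame of changer below 0.046 m and distance of each of jar, mortar, brass_weight from where it was at the start of the episode below 0.03 m); the arm keeps its last pose, push and grip.
It fails at once if the guard is raised (over 0.25 rad) while the core is not under it (value of joint guard above 0.25 rad and horizontal distance between core and station above 0.02 m).
It fails at once if the fingers touch a sample (contact force between the fingers and core above 0.5 N or contact force between the fingers and tin above 0.5 N).
It fails at once if a sample tips over or leaves its seat (angle between any of core, tin's own z axis and vertical above 0.5 rad or z of any of core, tin in the frame of changer above 0.055 m).
It fails at once if a bystander is shifted by more than 30 mm (distance of any of jar, mortar, brass_weight from where it was at the start of the episode above 0.03 m).
It also fails if it takes over 48 s, if anything falls off the work surface, if the arm or the gripper's body presses on something with over 40 N, if the wrist force passes 120 N, or if a joint passes its speed limit or range.

ROBOT

A 7-joint arm with a two-finger parallel gripper is mounted at the origin on a cart in front of the work surface, level with it; the furniture and walls round the work are solid. World frame = base frame: x ahead of the robot, y to its left, z up, the work surface at z = 0. Lengths are in m, angles in rad, forces in N, time in s.
With the tool pointing down it reaches from about 0.425 to 0.875 m from the base axis. Payload 4.7 kg.
Tool frame: the origin (TCP) lies at the very end of the fingers, on their centre line; the grasp point (between the pads) lies env.pinch_z behind it (env.pinch_z is the distance from the TCP to the grasp point, in m); z points along the fingers, y is the line along which they close (so a half turn about z gives the same grasp; the last joint's range is limited). The gripper opens to 85 mm and grips with 20 to 120 N. Pads are 22 mm wide; open, the fingers measure 114 mm over their backs; the gripper's body (76 mm by 85 mm) begins 54 mm behind the grasp point. The pads swing forward as they close: fully open they stand 13 mm farther back than shut.
Start: joints at [-1.117, 0.321, -0.07, 1.45, 0.023, 1.371, -0.057], TCP at [0.277, 0.588, 0.231] pointing down, gripper open.
Joint ranges: [-2.86, 2.86], [-0.3, 2.09], [-1.38, 1.24], [0.06, 2.45], [-1.56, 4.7], [0.09, 2.05], [-2.69, 2.69]. Speed limits (rad/s): [2.57, 2.57, 3.14, 3.14, 3.14, 3.14, 3.14].

INTERFACE

Orientations are given as a 3x3 rotation matrix whose columns are the frame's x, y, z axes.
In Python, from rig import env, grab_frame, boxes_of, cut_out, tip_of gives the robot as it stands. The module is installed in compiled form; this text tells all that it offers.
- The arm moves only by the shell command python3 -m inch 'ROWS' [FORCE]. ROWS is text: rows parted by semicolons, each of 5 numbers parted by spaces: the shift along the tool's x, y, z in units of 80 mm (1.0 is 80 mm), then the turn about the tool's z in units of 180 degrees (1.0 is 180 degrees), then the opening, from -1 (shut) to 1 (fully open). In form: x y z spin fingers; .... A call has 1 to 12 rows; each row is the pose to reach, as a shift and turn from the pose commanded when the call began, along the tool's axes at that moment, turning the shorter way round; what a row does not reach only later rows make up. A row lasts 1/10 s, in which the tool goes at most 50 mm and 8.59 degrees, less where a joint would pass 70% of its speed; a pose out of reach is approached as far as the arm can. A call with a number of a shift or a turn outside -1 to 1 is refused whole. A call with a gripper value outside its range is refused whole. The fingers move at their own pace and stop on an object; FORCE is the grip in N (left out, the last holds). Time passes only in rows, so rows that repeat a pose let the fingers close. It gives the time, the measured TCP pose, the force, the opening and the grip force at its end, in the units of the state.
- env.observe(): the state, without advancing time (a new reading comes with each control period).
- grab_frame(name): name is "scene" or "side" or "wrist"; returns a dict with "image" (480x640x3 uint8, red, green, blue), "K" (3x3 intrinsics, pixels), "rvec" (rotation vector, rad) and "tvec" (3), from world to camera coordinates, as OpenCV has them; the wrist camera has in their place "mount" (4x4, takes a point from camera to tool coordinates, whose origin is the TCP and whose axes are the flange's). Camera axes: x right, y down, z forward; pixel columns grow to the right and rows downward; lengths in m; the calibration is good to about 2 mm. A picture is of the moment at which its call begins: read the wrist's pose just before it. There is no depth.
- env.sign_off(): hands the job in; it is judged then, once.
Trained networks look in a picture, given as the dict that the camera call returned (one of the last four; its "shot" number tells which), for a name from the list of things; names that differ only in an ending like _2 or _b are one class to them, and where a whole thing is asked for, a point or a joint stands for the part that bears it (a point fixed in the world has none). Each returns a list of dicts, best first, with "confidence" (0 to 1); they miss things now and then, are a little off and sometimes report something else, mostly with a low value. They report only what shows in the picture. A call takes as long as a camera call. They do not tell look-alikes from the thing itself.
- boxes_of(picture, label): "at" ([column, row] in pixels, amid what is visible of it).
- cut_out(picture, label): "pixels" (480x640 bool, what is visible of it) and "at" ([column, row] in pixels, amid what is visible of it).
- tip_of(picture, label): "at" ([column, row] in pixels: a listed point, or the origin of a listed thing).
The state is a dict: "t": time; "joint_pos": joint angles; "joint_vel": joint speeds; "tau": joint torques, N m; "eef_pos": TCP position; "ee_rot": TCP orientation; "ft_force": force on the tool from outside, world axes, zero at the start; "torque": the same for the moment, N m; "gripper_width": finger opening in m; "grasp_force": force on a finger pad.
Only numpy, scipy, OpenCV 4.12 (cv2) and the standard library are available. Lean on these libraries where they do the work, as an engineer would, in place of code of your own. Each camera call takes 0.05 s, during which the arm holds its last target. There are 200 camera calls.

## Working session

There is one attempt and no reset: what is moved stays moved. The work goes in short steps, Python scripts to look and compute and a shell command to move; the robot and the scene stay as the last step left them, time stands still between calls to the robot, and variables do not carry over. Pictures are saved under pics/ and viewed, at most 10 in all, crops included, and the job is handed in when it is done.

```bash
mkdir -p pics
cat > h.py <<'E'
import numpy as np, cv2
from rig import env, grab_frame, boxes_of, cut_out, tip_of
def save(n,img): cv2.imwrite('pics/'+n,img[:,:,::-1])
def P(f,pose=None):
    if 'rvec' in f:
        R=cv2.Rodrigues(np.array(f['rvec'],float))[0]; t=np.array(f['tvec'],float).reshape(3)
    else:
        T=np.eye(4);T[:3,:3]=pose[1];T[:3,3]=pose[0]
        M=np.linalg.inv(T@np.array(f['mount'])); R,t=M[:3,:3],M[:3,3]
    return np.array(f['K'])@np.c_[R,t]
def proj(p,X): q=p@np.append(X,1); return q[:2]/q[2]
def tri(ps,uvs):
    A=[]
    for p,(u,v) in zip(ps,uvs): A+=[u*p[2]-p[0],v*p[2]-p[1]]
    X=np.linalg.svd(np.array(A))[2][-1]; return X[:3]/X[3]
def onz(p,uv,z):
    M=np.c_[p[:,:2],p[:,2]*z+p[:,3]]; r=np.linalg.solve(M,[0,0,1]) if 0 else np.linalg.inv(M)@np.array([*uv,1.]); return np.array([r[0]/r[2],r[1]/r[2],z])
E
cat > a.py <<'E'
from h import *
s=env.observe();print(s['t'],s['eef_pos'],s['ee_rot'],env.pinch_z,s['gripper_width'])
fs={n:grab_frame(n) for n in('scene','side')}
for n,f in fs.items(): save(n+'0.png',f['image'])
ps={n:P(f) for n,f in fs.items()}
for l in ['changer','knob_grip','station','handle','hinge','core','tin','jar','mortar','brass_weight']:
    uv={}
    for n,f in fs.items():
        r=tip_of(f,l); print(l,n,[(np.round(d['at']).tolist(),round(d['confidence'],2)) for d in r[:4]])
        if r: uv[n]=r[0]['at']
    if len(uv)==2:
        X=tri([ps[n] for n in uv],list(uv.values())); print('   ',X.round(4),[(proj(ps[n],X)-uv[n]).round(1).tolist() for n in uv])
E
python3 a.py
```

```text
0.0 [0.27658565 0.58762838 0.23022576] [[-9.04822954e-01  4.25787426e-01 -6.99644202e-04]
 [ 4.25787986e-01  9.04821266e-01 -1.75143538e-03]
 [-1.12686208e-04 -1.88263903e-03 -9.99998221e-01]] 0.0187 0.0852902076403044
changer scene [([320.0, 293.0], 0.85)]
changer side [([299.0, 249.0], 0.58)]
    [0.5209 0.115  0.012 ] [[1.5, 1.1], [1.4, -0.7]]
knob_grip scene [([320.0, 263.0], 0.66), ([414.0, 214.0], 0.39)]
knob_grip side [([301.0, 214.0], 0.97)]
    [0.5278 0.105  0.1374] [[1.9, 1.5], [1.7, -1.0]]
station scene [([333.0, 264.0], 0.59)]
station side [([315.0, 262.0], 0.79)]
    [0.5342 0.0206 0.0394] [[1.0, 0.7], [0.9, -0.5]]
handle scene [([361.0, 234.0], 0.93), ([330.0, 222.0], 0.73)]
handle side [([255.0, 198.0], 0.33)]
    [0.4205 0.0523 0.2588] [[8.8, 6.0], [7.9, -4.3]]
hinge scene [([329.0, 223.0], 0.57)]
hinge side [([355.0, 257.0], 0.8)]
    [ 0.6065 -0.0638  0.1011] [[0.0, 0.0], [0.0, -0.0]]
core scene [([378.0, 240.0], 0.81), ([396.0, 255.0], 0.8), ([351.0, 216.0], 0.71), ([347.0, 284.0], 0.67)]
core side [([284.0, 258.0], 0.93), ([284.0, 324.0], 0.74), ([321.0, 332.0], 0.63), ([422.0, 296.0], 0.55)]
    [ 0.4354 -0.0506  0.1408] [[0.6, 0.4], [0.6, -0.3]]
tin scene [([302.0, 269.0], 0.79)]
tin side [([335.0, 245.0], 0.48)]
    [0.6077 0.0786 0.03  ] [[0.5, 0.4], [0.5, -0.3]]
jar scene []
jar side [([256.0, 199.0], 0.74)]
mortar scene [([416.0, 216.0], 0.68)]
mortar side [([323.0, 390.0], 0.92), ([316.0, 260.0], 0.61)]
    [ 0.4273 -0.3278 -0.005 ] [[-0.7, -0.5], [-0.9, 0.4]]
brass_weight scene [([375.0, 219.0], 0.63)]
brass_weight side [([352.0, 342.0], 0.48)]
    [ 0.5312 -0.2344  0.0066] [[-0.4, -0.3], [-0.5, 0.3]]
```

Run:
```python
import cv2
a=cv2.imread('pics/scene0.png')[170:350,220:460];b=cv2.imread('pics/side0.png')[160:420,200:460]
cv2.imwrite('pics/sc.png',cv2.resize(a,None,fx=3.3,fy=3.3,interpolation=2));cv2.imwrite('pics/sd.png',cv2.resize(b,None,fx=2.3,fy=2.3,interpolation=2))
```

```text
(no output)
```

View pics/sc.png

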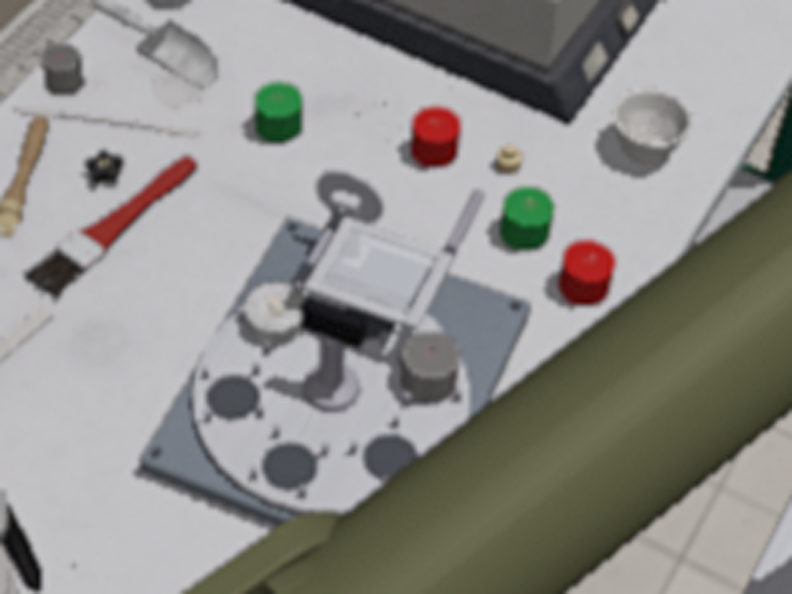

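View pics/sd.png

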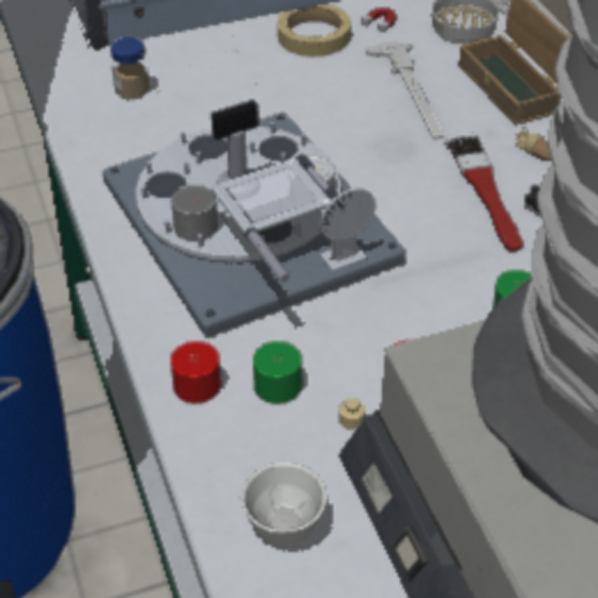

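Scene view: the knob is at (320,263) and the handle rod spans about (352..364, 272..230). The grey core is at about (350,281) and the white tin at (302,263).
Core candidates, scene pixels: grey (350,281) in a seat, green (380,236), red (397,252), green (304,204), red (352,211), and a grey weight-like thing at (239,191). I choose the grey one in the near seat; in the side view it is at (285,251). It stands nearer to the robot, so the table goes to +60°. Next I fit the changer pose to all the points.

```bash
cat > fit.py <<'E'
from h import *
from scipy.optimize import least_squares
fs={n:grab_frame(n) for n in('scene','side')}; ps={n:P(f) for n,f in fs.items()}
M={'changer':(0,0,0),'knob_grip':(0,0,.135),'station':(0,-.085,.038),'hinge':(.055,-.185,.095),'handle':(-.05,-.185,.095),'core':(-.0736,-.0425,.038),'tin':(.0736,-.0425,.038)}
W=lambda q,X:np.array([q[0]+np.cos(q[2])*X[0]-np.sin(q[2])*X[1],q[1]+np.sin(q[2])*X[0]+np.cos(q[2])*X[1],X[2]+q[3]])
q=np.array([.525,.108,-.1,0]); obs=[]
for n,f in fs.items():
    for l in M:
        e=proj(ps[n],W(q,M[l]))
        c=[d['at'] for d in tip_of(f,l) if np.linalg.norm(np.array(d['at'])-e)<16]
        if c: obs.append((n,l,min(c,key=lambda a:np.linalg.norm(np.array(a)-e))))
fun=lambda q:np.concatenate([proj(ps[n],W(q,M[l]))-uv for n,l,uv in obs])
r=least_squares(fun,q,loss='soft_l1');q=r.x
print('q',q.round(4))
for (n,l,uv),e in zip(obs,fun(q).reshape(-1,2)): print(n,l,np.round(uv),e.round(1))
for l in ('knob_grip','core'):
    u=[(ps[n],uv) for n,k,uv in obs if k==l]
    if len(u)==2: print(l,tri(*zip(*u)).round(4),W(q,M[l]).round(4))
for l in M: print(l,W(q,M[l]).round(4))
np.save('q.npy',q)
E
python3 fit.py
```

```text
q [0.5297 0.111  0.097  0.0031]
scene changer [320. 294.] [-0.8 -0.3]
scene knob_grip [318. 266.] [ 1.4 -0.2]
scene hinge [330. 222.] [-0.1  1.4]
scene core [350. 283.] [-1.2  1.6]
scene tin [302. 270.] [ 1.  -3.6]
side changer [304. 250.] [0.3 1.6]
side knob_grip [303. 214.] [-0.8 -2.7]
side station [315. 259.] [1.5 0.1]
side core [284. 256.] [-0.1  1.5]
side tin [336. 246.] [-0.4 -3.7]
knob_grip [0.5328 0.1095 0.1309] [0.5297 0.111  0.1381]
core [0.4596 0.0592 0.0479] [0.4606 0.0616 0.0411]
changer [0.5297 0.111  0.0031]
knob_grip [0.5297 0.111  0.1381]
station [0.5379 0.0264 0.0411]
hinge [ 0.6024 -0.0678  0.0981]
handle [ 0.4979 -0.078   0.0981]
core [0.4606 0.0616 0.0411]
tin [0.6071 0.0758 0.0411]
```

```bash
for i in 1 2 3 4 5; do python3 -m inch '-0.5 -0.37 0 0 1; -1 -0.75 0 0 1; -1 -0.75 0 0 1; -1 -0.75 0 0 1'; done
```

```text
t: 2.3
eef_pos: [0.3249, 0.4987, 0.2319]
ee_rot: [[-0.903, 0.429, 0.001], [0.429, 0.903, 0.001], [-0.0, 0.001, -1.0]]
ft_force: [-2.4, 1.9, -0.1]
gripper_width: 0.0853
grasp_force: 0.0
t: 2.7
eef_pos: [0.3705, 0.4118, 0.2317]
ee_rot: [[-0.904, 0.427, 0.0], [0.427, 0.904, 0.001], [0.0, 0.001, -1.0]]
ft_force: [-0.4, 0.4, -0.1]
gripper_width: 0.0856
grasp_force: 0.0
t: 3.1
eef_pos: [0.417, 0.3244, 0.2315]
ee_rot: [[-0.905, 0.425, -0.0], [0.425, 0.905, 0.001], [0.001, 0.001, -1.0]]
ft_force: [-0.6, 1.7, 0.5]
gripper_width: 0.0853
grasp_force: 0.0
t: 3.5
eef_pos: [0.4638, 0.2366, 0.2313]
ee_rot: [[-0.905, 0.425, -0.0], [0.425, 0.905, 0.001], [0.001, 0.001, -1.0]]
ft_force: [0.2, 1.0, 0.4]
gripper_width: 0.0853
grasp_force: 0.0
t: 3.9
eef_pos: [0.5107, 0.1486, 0.2312]
ee_rot: [[-0.906, 0.424, -0.001], [0.424, 0.906, 0.001], [0.001, 0.001, -1.0]]
ft_force: [-0.0, 0.6, -0.1]
gripper_width: 0.0855
grasp_force: 0.0
```

```bash
cat > w.py <<'E'
from h import *
import sys
s=env.observe(); f=grab_frame('wrist'); save(sys.argv[1],f['image'])
p=P(f,(np.array(s['eef_pos']),np.array(s['ee_rot']))); q=np.load('q.npy')
for l in sys.argv[2:]:
    for d in tip_of(f,l)[:3]: print(l,np.round(d['at']),round(d['confidence'],2),onz(p,d['at'],{'knob_grip':.138,'handle':.098,'hinge':.098,'changer':.0}.get(l,.04)).round(4))
print(s['t'],s['eef_pos'].round(4) if hasattr(s['eef_pos'],'round') else s['eef_pos'])
E
python3 w.py w1.png knob_grip core tin handle changer
python3 -m inch '-0.43 -0.32 0 0.55 0.1;-0.43 -0.32 0 0.55 0.1;-0.43 -0.32 0 0.55 0.1;-0.43 -0.32 0 0.55 0.1;-0.43 -0.32 0 0.55 0.1;-0.43 -0.32 0 0.55 0.1;-0.43 -0.32 0 0.55 0.1;-0.43 -0.32 0 0.55 0.1;-0.43 -0.32 0 0.55 0.1;-0.43 -0.32 0 0.55 0.1;-0.43 -0.32 0 0.55 0.1;-0.43 -0.32 0 0.55 0.1'
python3 -m inch '0 0 0 0.28 0.1;0 0 0 0.28 0.1;0 0 0 0.28 0.1;0 0 0 0.28 0.1;0 0 0 0.28 0.1;0 0 0 0.28 0.1;0 0 0 0.28 0.1'
python3 w.py w2.png knob_grip core tin handle changer
python3 fit.py
```

```text
knob_grip [290. 270.] 0.69 [0.5254 0.1166 0.138 ]
knob_grip [228. 277.] 0.29 [0.5107 0.073  0.138 ]
core [ 43. 217.] 0.72 [ 0.4047 -0.1028  0.04  ]
core [217. 195.] 0.7 [0.4579 0.0619 0.04  ]
core [ 65. 286.] 0.67 [ 0.474  -0.1274  0.04  ]
tin [298. 309.] 0.73 [0.6011 0.0792 0.04  ]
handle [ 87. 316.] 0.61 [ 0.5018 -0.0753  0.098 ]
changer [297. 224.] 0.63 [0.5251 0.1115 0.    ]
3.9 [0.5107 0.1486 0.2312]
t: 5.4
eef_pos: [0.531, 0.1095, 0.2314]
ee_rot: [[0.565, 0.825, 0.0], [0.825, -0.565, 0.0], [0.0, -0.0, -1.0]]
ft_force: [0.9, 0.0, -0.1]
gripper_width: 0.0468
grasp_force: 0.0
t: 6.1
eef_pos: [0.531, 0.1094, 0.2314]
ee_rot: [[0.995, 0.095, 0.0], [0.095, -0.995, 0.0], [0.0, -0.0, -1.0]]
ft_force: [0.9, -0.3, -0.4]
gripper_width: 0.047
grasp_force: 0.0
knob_grip [319. 237.] 0.71 [0.5288 0.1099 0.138 ]
knob_grip [317. 204.] 0.38 [0.5518 0.1136 0.138 ]
knob_grip [364. 278.] 0.21 [0.5008 0.0747 0.138 ]
core [361. 277.] 0.86 [0.4606 0.0605 0.04  ]
core [512. 326.] 0.63 [ 0.4187 -0.1082  0.04  ]
core [554. 267.] 0.61 [ 0.4899 -0.1338  0.04  ]
tin [357. 130.] 0.97 [0.6036 0.0825 0.04  ]
handle [536. 274.] 0.55 [ 0.5013 -0.0767  0.098 ]
changer [317. 204.] 0.64 [0.5238 0.1123 0.    ]
6.1 [0.531  0.1094 0.2314]
q [ 0.531   0.1136  0.0743 -0.0029]
scene changer [318. 296.] [-0.2 -0.6]
scene knob_grip [318. 264.] [0.7 3.7]
scene station [333. 265.] [-0.8  1.7]
scene core [349. 288.] [-1.4 -0.7]
scene tin [300. 269.] [ 2.5 -1. ]
side changer [305. 251.] [-0.3  1.3]
side knob_grip [303. 213.] [-0.9 -0.6]
side station [316. 258.] [0.5 2.2]
side core [284. 259.] [-0.5 -0.4]
side tin [332. 245.] [ 3.2 -2.1]
knob_grip [0.534  0.1072 0.1357] [0.531  0.1136 0.1321]
core [0.4597 0.0645 0.0339] [0.4608 0.0658 0.0351]
changer [ 0.531   0.1136 -0.0029]
knob_grip [0.531  0.1136 0.1321]
station [0.5373 0.0288 0.0351]
hinge [ 0.5996 -0.0668  0.0921]
handle [ 0.4949 -0.0746  0.0921]
core [0.4608 0.0658 0.0351]
tin [0.6076 0.0767 0.0351]
```

View pics/w2.png

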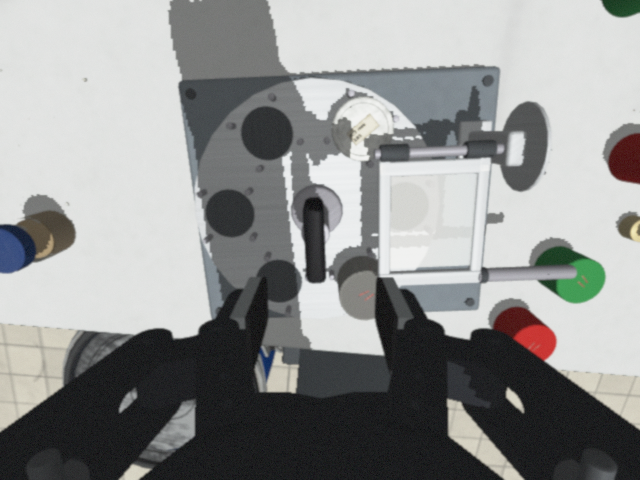

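Run:
```python
from h import *
s=env.observe(); f=grab_frame('wrist'); p=P(f,(np.array(s['eef_pos']),np.array(s['ee_rot'])))
a,b=onz(p,(180,82),.025),onz(p,(498,67),.025); d=b-a; print('plate',a,b,np.linalg.norm(d),np.arctan2(d[1],d[0])+np.pi/2, (onz(p,(487,80),.025),onz(p,(191,94),.025)))
a,b=onz(p,(486,276),.098),onz(p,(576,272),.098); d=b-a; print('rod',a,b,np.linalg.norm(d),np.arctan2(d[1],d[0])+np.pi/2)
for uv in [(315,200),(316,282)]: print('bar',onz(p,uv,.152))
```

```text
plate [0.63133489 0.24808724 0.025     ] [ 0.67136547 -0.04107844  0.025     ] 0.2919233406232763 0.13756043734381995 (array([ 0.65961099, -0.03352444,  0.025     ]), array([0.6218783 , 0.23806334, 0.025     ]))
rod [ 0.495469   -0.03607168  0.098     ] [ 0.50619034 -0.11117303  0.098     ] 0.07586277104266778 0.14180012344016912
bar [0.55744678 0.11446198 0.152     ]
bar [0.50061174 0.10868802 0.152     ]
```

```bash
python3 -c "
import numpy as np;np.save('q.npy',np.array([.527,.111,.137,0]))"
python3 -m inch '-0.04 -0.02 0.4 -0.013 0.1; -0.04 -0.02 0.8 -0.013 0.1;-0.04 -0.02 0.8 -0.013 0.1'
python3 -m inch '0 0 0.3 0 0.1; 0 0 0.6 0 0.1;0 0 0.62 0 0.1;0 0 0.62 0 0.1'
python3 -m inch '0 0 0 0 -1; 0 0 0 0 -1;0 0 0 0 -1;0 0 0 0 -1;0 0 0 0 -1;0 0 0 0 -1' 30
```

```text
t: 7.55
eef_pos: [0.5247, 0.1092, 0.1633]
ee_rot: [[0.991, 0.135, -0.008], [0.135, -0.991, -0.003], [-0.008, 0.002, -1.0]]
ft_force: [0.2, -0.0, -0.6]
gripper_width: 0.0468
grasp_force: 0.0
t: 7.95
eef_pos: [0.5284, 0.1099, 0.1188]
ee_rot: [[0.991, 0.135, 0.001], [0.135, -0.991, 0.0], [0.001, 0.0, -1.0]]
ft_force: [-0.4, 0.4, -0.1]
gripper_width: 0.0469
grasp_force: 0.0
t: 8.55
eef_pos: [0.5288, 0.1138, 0.1202]
ee_rot: [[0.991, 0.137, 0.003], [0.137, -0.991, 0.006], [0.004, -0.005, -1.0]]
ft_force: [-1.3, 5.4, 3.3]
gripper_width: 0.0182
grasp_force: 29.2
```

```bash
python3 -m inch '0 -0.05 0 0 -1; 0 -0.05 0 0 -1;0 -0.05 0 0 -1'; python3 w.py w3.png
```

```text
t: 8.85
eef_pos: [0.5287, 0.1139, 0.1201]
ee_rot: [[0.991, 0.135, 0.003], [0.135, -0.991, 0.001], [0.003, -0.001, -1.0]]
ft_force: [-0.3, 0.2, 7.3]
gripper_width: 0.0182
grasp_force: 30.0
8.85 [0.5287 0.1139 0.1201]
```

View pics/w3.png

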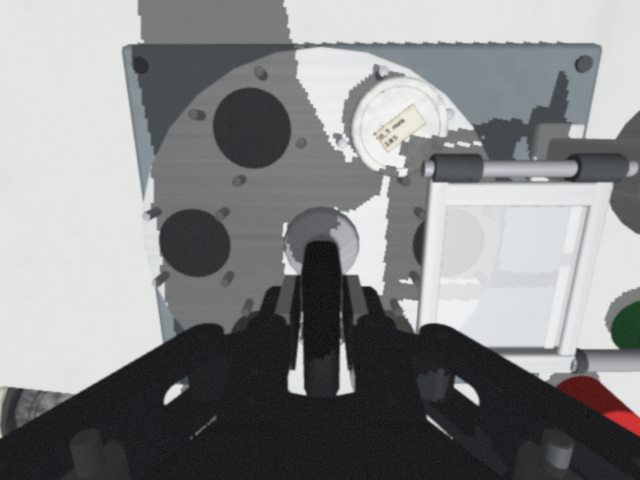

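The wrist view shows the bar knob between the pads around (320,320). The plate edge is level at row 45, so the yaw is right. The tin is at (400,125), clear of the fingers. Turning now, anticlockwise.

```bash
python3 -m inch '0 0 0 -0.02 -1;0 0 0 -0.05 -1;0 0 0 -0.08 -1;0 0 0 -0.11 -1;0 0 0 -0.14 -1;0 0 0 -0.17 -1;0 0 0 -0.2 -1;0 0 0 -0.23 -1;0 0 0 -0.26 -1;0 0 0 -0.29 -1;0 0 0 -0.32 -1;0 0 0 -0.335 -1'
python3 -m inch '0 0 0 0 -1;0 0 0 0 -1;0 0 0 0 -1'; python3 w.py w4.png core tin
```

```text
t: 10.1
eef_pos: [0.5274, 0.1157, 0.1201]
ee_rot: [[0.37, 0.929, 0.001], [0.929, -0.37, 0.003], [0.003, -0.001, -1.0]]
ft_force: [-4.2, 2.9, 8.2]
gripper_width: 0.0181
grasp_force: 30.5
t: 10.4
eef_pos: [0.5273, 0.1157, 0.1201]
ee_rot: [[0.373, 0.928, 0.001], [0.928, -0.373, 0.003], [0.003, -0.001, -1.0]]
ft_force: [-4.5, 2.6, 9.3]
gripper_width: 0.0182
grasp_force: 30.5
tin [386. 129.] 0.73 [0.5906 0.1662 0.04  ]
tin [323. 314.] 0.72 [0.508  0.0639 0.04  ]
10.4 [0.5273 0.1157 0.1201]
```

View pics/w4.png

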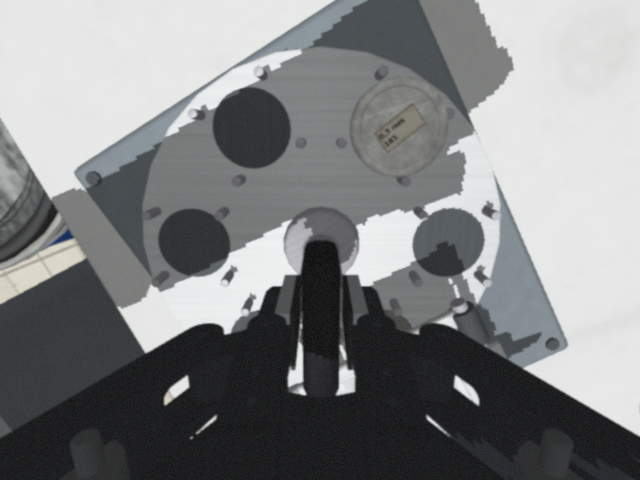

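The table turned with the hand: the tin is now at (400,125) in its seat and the plate is tilted by 60°. Releasing and rising.

```bash
python3 -m inch '0 0 0 0 0.1;0 0 0 0 0.1;0 0 0 0 0.1;0 0 0 0 0.1; 0 0 -0.4 0 0.1; 0 0 -1 0 0.1; 0 0 -1 0 0.1;0 0 -1 0 0.1;0 0 -1 0 0.1'
python3 - <<'E'
from h import *
for n in('scene','side'):
    f=grab_frame(n); p=P(f); r=tip_of(f,'core')+tip_of(f,'station')
    print(n,[(np.round(d['at']),round(d['confidence'],2),onz(p,d['at'],.038)[:2].round(3)) for d in r]); save(n+'1.png',f['image'])
    c=f['image'][180:340,240:440]; globals()[n]=cv2.resize(c,None,fx=2,fy=2)
save('both.png',np.hstack([scene,side]))
E
```

```text
t: 11.45
eef_pos: [0.5267, 0.1136, 0.1967]
ee_rot: [[0.374, 0.927, -0.002], [0.927, -0.374, -0.001], [-0.001, -0.001, -1.0]]
ft_force: [-0.5, -0.2, -0.4]
gripper_width: 0.0471
grasp_force: 0.0
scene [(array([351., 218.]), 0.76, array([ 0.584, -0.171])), (array([395., 260.]), 0.63, array([ 0.39 , -0.093])), (array([332., 265.]), 0.54, array([0.54 , 0.023])), (array([379., 241.]), 0.53, array([ 0.465, -0.132])), (array([303., 209.]), 0.47, array([ 0.734, -0.119]))]
side [(array([321., 329.]), 0.87, array([ 0.47, -0.2 ])), (array([284., 327.]), 0.86, array([ 0.393, -0.166])), (array([422., 296.]), 0.66, array([ 0.731, -0.185])), (array([318., 259.]), 0.62, array([0.544, 0.03 ])), (array([316., 260.]), 0.77, array([0.534, 0.027]))]
```

View pics/both.png

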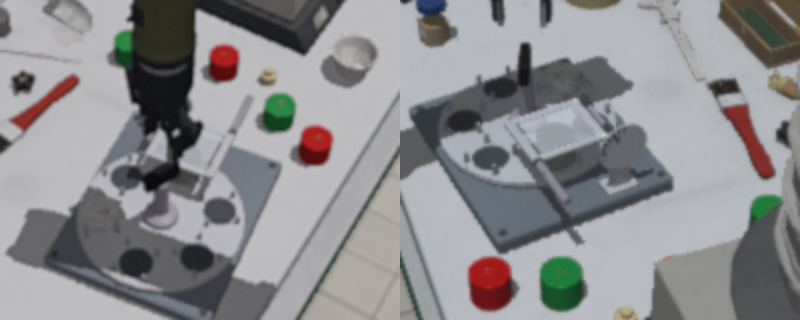

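Side view: the core stands under the guard's window at about (318,259), and its position (0.544, 0.030) matches the station at (0.539, 0.028). Both other near seats are empty and the tin is in its seat. Going over to the handle.

```bash
python3 -m inch '-0.5 0.13 0 0 0.1; -0.78 0.2 0 0 0.1'
python3 -m inch '-0.5 0.13 0 0 0.1; -0.78 0.2 0 0 0.1'
python3 -m inch '-0.5 0.13 0 -0.166 0.1; -0.78 0.2 0 -0.166 0.1; -0.78 0.2 0 -0.166 0.1; -0.78 0.2 0 -0.166 0.1; -0.78 0.2 0 -0.166 0.1; -0.78 0.2 0 -0.166 0.1;-0.78 0.2 0 -0.166 0.1'
python3 w.py w5.png handle
```

```text
t: 11.95
eef_pos: [0.5185, 0.0476, 0.1974]
ee_rot: [[0.375, 0.927, -0.001], [0.927, -0.375, -0.002], [-0.002, 0.0, -1.0]]
ft_force: [0.3, -1.0, 0.0]
gripper_width: 0.0469
grasp_force: 0.0
t: 12.15
eef_pos: [0.5097, -0.0173, 0.1976]
ee_rot: [[0.377, 0.926, -0.0], [0.926, -0.377, -0.001], [-0.001, 0.0, -1.0]]
ft_force: [-0.0, -0.6, 0.1]
gripper_width: 0.0471
grasp_force: 0.0
t: 12.85
eef_pos: [0.5019, -0.0775, 0.1976]
ee_rot: [[-0.137, 0.991, -0.0], [0.991, 0.137, -0.0], [-0.0, -0.0, -1.0]]
ft_force: [0.3, 0.2, 0.1]
gripper_width: 0.0472
grasp_force: 0.0
handle [322. 231.] 0.76 [ 0.502  -0.0779  0.098 ]
12.85 [ 0.5019 -0.0775  0.1976]
```

View pics/w5.png

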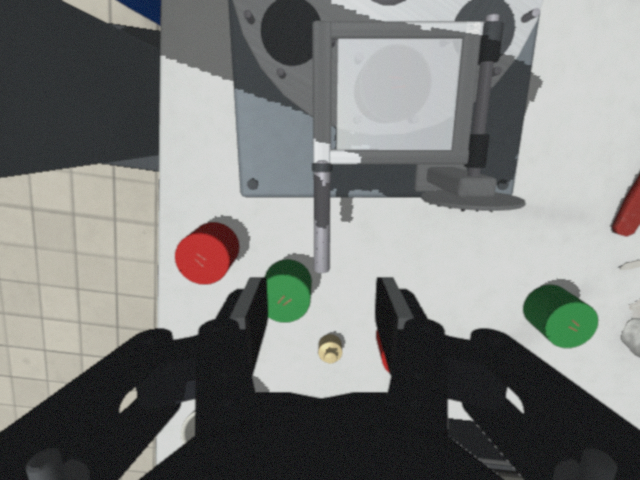

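The wrist view shows the rod upright at column 322, rows 165–270, centred between the fingers. The red (205,255) and green (288,290) look-alikes are well below. Descending to grip.

```bash
python3 -m inch '0 0 0.4 0 0.1; 0 0 0.8 0 0.1;0 0 0.8 0 0.1'
python3 -m inch '0 0 0.4 0 0.1; 0 0 0.7 0 0.1;0 0 0.7 0 0.1;0 0 0.7 0 -1;0 0 0.7 0 -1;0 0 0.7 0 -1;0 0 0.7 0 -1;0 0 0.7 0 -1;0 0 0.7 0 -1' 40
```

```text
t: 13.25
eef_pos: [0.4986, -0.0772, 0.13]
ee_rot: [[-0.138, 0.99, -0.008], [0.99, 0.138, -0.0], [0.001, -0.008, -1.0]]
ft_force: [-0.9, -0.4, -0.4]
gripper_width: 0.0471
grasp_force: 0.0
t: 14.15
eef_pos: [0.5024, -0.078, 0.0793]
ee_rot: [[-0.138, 0.99, 0.001], [0.99, 0.138, 0.0], [0.0, 0.001, -1.0]]
ft_force: [-3.3, 0.3, 6.8]
gripper_width: 0.0102
grasp_force: 39.1
```

```bash
python3 -m inch '0 0.005 -0.114 0 -1; 0 0.02 -0.228 0 -1; 0 0.045 -0.34 0 -1; 0 0.08 -0.45 0 -1; 0 0.123 -0.555 0 -1; 0 0.176 -0.656 0 -1; 0 0.237 -0.753 0 -1; 0 0.307 -0.844 0 -1; 0 0.384 -0.928 0 -1; 0 0.384 -0.928 0 -1'
python3 -m inch '0 0.085 -0.077 0 -1; 0 0.176 -0.147 0 -1; 0 0.272 -0.209 0 -1; 0 0.272 -0.209 0 -1; 0 0.272 -0.209 0 -1; 0 0.272 -0.209 0 -1'
python3 - <<'E'
from h import *
s=env.observe();q=np.load('q.npy');print(s['t'],s['eef_pos'],s['ft_force'],s['grasp_force'],s['gripper_width'])
fs={n:grab_frame(n) for n in('scene','side')};ims=[];u=[]
for n,f in fs.items():
    r=tip_of(f,'handle');print(n,[(np.round(d['at']),round(d['confidence'],2)) for d in r[:3]]);print('hand',proj(P(f),np.array(s['eef_pos'])+[0,0,env.pinch_z]).round())
    ims.append(cv2.resize(f['image'][160:340,240:440],None,fx=2,fy=2))
save('lift.png',np.hstack(ims))
E
```

```text
t: 15.15
eef_pos: [0.5279, -0.0744, 0.1527]
ee_rot: [[-0.137, 0.991, -0.011], [0.991, 0.137, 0.0], [0.002, -0.011, -1.0]]
ft_force: [-16.1, -1.7, 6.4]
gripper_width: 0.0103
grasp_force: 39.3
t: 15.75
eef_pos: [0.5494, -0.0716, 0.1719]
ee_rot: [[-0.137, 0.991, -0.01], [0.991, 0.137, 0.001], [0.003, -0.01, -1.0]]
ft_force: [-20.7, -1.4, 21.6]
gripper_width: 0.0097
grasp_force: 40.7
15.75 [ 0.5493643  -0.07160478  0.17191604] [-20.65876691  -1.44438333  21.57168883] 40.694463551044464 0.009720687960592007
scene [(array([347., 209.]), 0.82)]
hand [348. 208.]
side [(array([335., 235.]), 0.67)]
hand [334. 236.]
```

View pics/lift.png

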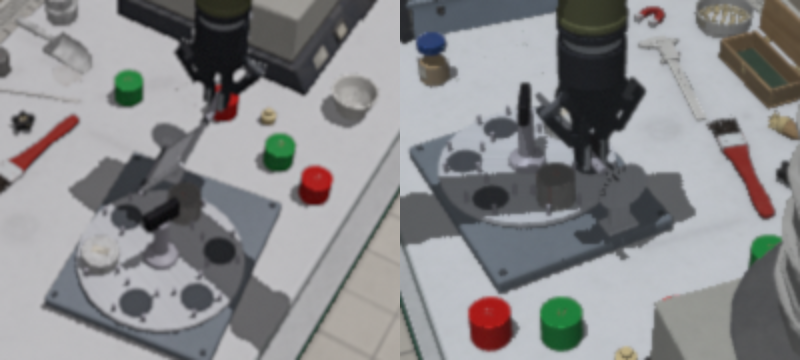

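The guard is up and the fingers hold the rod at scene (347,209) and side (335,235). The core stands under it at side (318,253), with the tin at scene (290,286). Some radial strain of about 29 N is left, so I relieve it with a small trim.

```bash
python3 -m inch '0 0.01 -0.02 0 -1; 0 0.01 -0.04 0 -1; 0 0.01 -0.04 0 -1; 0 0.01 -0.04 0 -1;0 0.01 -0.04 0 -1;0 0.01 -0.04 0 -1'
python3 - <<'E'
from h import *
s=env.observe();e=np.array(s['eef_pos']);d=e-[.5024,-.078,.0793];dx=d@[.9906,.137,0]
print(e.round(4),s['ft_force'],'ang x',np.degrees(np.arccos(1-dx/.105)),'z',np.degrees(np.arcsin(min(1,d[2]/.105))),'dir',2*np.degrees(np.arctan2(dx,d[2])))
f=grab_frame('wrist'); a=f['image']; save('w7.png',a)
E
```

```text
t: 16.55
eef_pos: [0.5517, -0.0713, 0.1738]
ee_rot: [[-0.137, 0.991, -0.007], [0.991, 0.137, 0.001], [0.001, -0.006, -1.0]]
ft_force: [-14.3, -2.4, 11.0]
gripper_width: 0.01
grasp_force: 39.6
[ 0.5517 -0.0713  0.1738] [-14.27866792  -2.42377932  10.97748769] ang x 58.25698382686346 z 64.2020932250404 dir 55.520009102481424
```

View pics/w7.png

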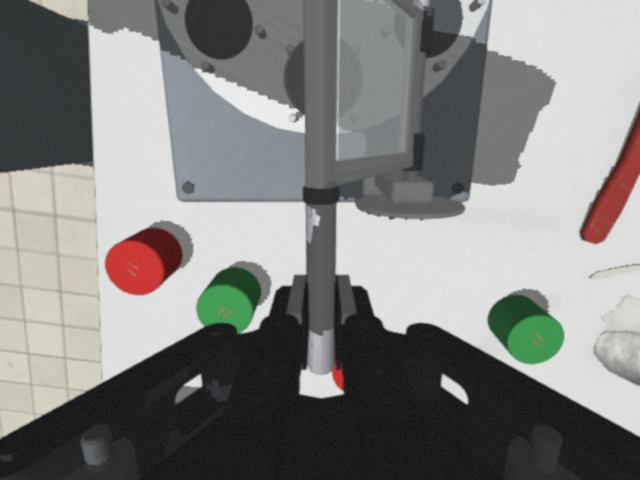

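Run:
```python
from h import *
s=env.observe();e=np.array(s['eef_pos']);f=grab_frame('wrist');p=P(f,(e,np.array(s['ee_rot'])))
ax=np.array([.9906,.137,0])
g=e+[0,0,env.pinch_z]
for uv in [(417,150),(427,30)]:
  h=onz(p,uv,.096); dx=(h-g)@ax; print(h,dx,'angle cos',np.degrees(np.arccos(dx/.105)),'atan',np.degrees(np.arctan2(g[2]-.096,dx)))
print(s['ft_force'],s['joint_vel'])
for l in('tin','core','jar','mortar','brass_weight'):
  f=grab_frame('side');r=tip_of(f,l)[:2];print(l,[np.round(d['at']) for d in r])
```

```text
[ 0.60124625 -0.00596004  0.096     ] 0.058026083202848446 angle cos 56.4524140145605 atan 58.99704290480971
[0.59298152 0.0592909  0.096     ] 0.05877842010666993 angle cos 55.958414335623495 atan 58.67019595196247
[-13.52071013  -1.77093951  11.42764022] [ 0.00071335  0.00039075 -0.0012392  -0.00040418 -0.00071898 -0.00090011
 -0.00041531]
tin [array([317., 225.])]
core [array([319., 333.]), array([284., 325.])]
jar [array([255., 197.])]
mortar [array([323., 390.])]
brass_weight [array([353., 342.])]
```

```bash
python3 -m inch '0 0.015 -0.015 0 -1; 0 0.03 -0.03 0 -1; 0 0.03 -0.03 0 -1; 0 0.03 -0.03 0 -1;0 0.03 -0.03 0 -1;0 0.03 -0.03 0 -1' && python3 -c "
from rig import env
print(env.sign_off())"
```

```text
t: 17.75
eef_pos: [0.5547, -0.0708, 0.1759]
ee_rot: [[-0.137, 0.991, -0.005], [0.991, 0.137, 0.0], [0.001, -0.005, -1.0]]
ft_force: [-11.2, -2.6, 8.1]
gripper_width: 0.0102
grasp_force: 39.2
the job is handed in; nothing more can be done
None
```

I handed the job in at about 17.8 s, and it returned no verdict. The core is under the guard after one station anticlockwise with the table let go in its detent, and the guard is held by the handle at about 60° (my estimates, made just before a last small nudge upward, ranged from 56° to 64°; the limit is 53° to 67°).

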